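# Unscrew the tight cap of the reagent jar, braced in its holding block

### The job

Set the square amber jar, cap on, fully down into the square well of the grey holding block so that it cannot turn; then, with it braced there, unscrew its tight cap (anticlockwise seen from above) and stop turning once the threads let go, after a sixth of a turn or so and never as much as a third of a turn. Lift the cap straight off and finish while still holding it, level and centred just above the open mouth, its lower edge about 15 mm clear of the mouth, with the jar still seated in the well. Leave everything else on the bench where it is.

Things in the scene. Friction and masses are not known exactly. Their poses are not given: they have to be found in the camera images.
- jar_mid (a point): Square amber glass jar, body 58 x 58 x 64 mm (edges rounded 6 mm), 0.25 to 0.5 kg, upright on the bench, 94 mm high with its cap. Point: on its axis, half-way up the body, 32 mm above the underside; z up, x and y square to its sides (alike every quarter turn). A 36 mm wide neck with two sloping thread pieces rises from the body's top.
- cap_mid (a point): Black ribbed round cap on the jar, 54 mm across, 24 mm high, 30 g, gripped from above across any diameter. Point: on its axis, 12 mm above its lower edge; z up. Screwed on, it is 50 to 51 mm above the jar's point and the lower edge 6 mm above the jar's flat shoulder, only that room for fingertips below it. On its tight threads the cap bears the jar's weight, so the jar can be lifted by it.
- jar_mouth (a point): Centre of the jar's mouth, 58 mm above the jar's point, hidden under the cap at first. A springy rubber seal disc in the mouth pushes the cap up against its threads with about 20 N, and can lift it some 2 to 3 mm when the threads let go.
- cap_mark (a point): Raised bar on the cap's top, at the rim. Point: on the cap's +x axis, 24 mm off its axis, at the top. Screwed fully home it lies over the jar's +x axis; it starts 0 to 10 degrees anticlockwise of that. Turning takes 0.1 to 0.3 N m (an unbraced jar spins along); anticlockwise the threads let go 45 to 60 degrees from the start, 80 is safe, beyond 115 from home is too far; clockwise is a stop.
- nest_mouth (a point): Grey holding block, 112 x 112 x 26 mm, fixed to the bench, with a square well 61.5 mm wide, 18 mm deep (3 mm chamfer). Point: centre of the well's mouth at the top face, 26 mm above the bench; z up, x and y square to the well. The jar fits in any quarter turn; fully home its point is 14 mm above this one. Jar and block lie one left, one right.
- round_jar: Leave alone: closed round amber jar with a black lid, 60 mm across, 80 mm high; the origin is the centre of its underside.
- stopper: Leave alone: white tapered stopper, 28 mm across, 32 mm high; the origin is the centre of its underside.
- gel_tube: Leave alone: white squeeze tube standing on its cap, 44 mm across, 140 mm high; the origin is the centre of its underside.
- canister: Leave alone: white can, 56 mm across, 95 mm high; the origin is the centre of its underside.
- ph_meter: Leave alone: flat black and white hand meter lying on the bench, 100 x 150 x 30 mm; the origin is the centre of its underside.
- beaker: Leave alone: clear open beaker, 68 mm across, 85 mm high; the origin is the centre of its underside.
- tray: Leave alone: shallow white tray, 100 x 160 x 25 mm; the origin is the centre of its underside.
Mind the look-alikes: they are no part of the job. Of the things that look like the part that bears cap_mid, the smallest one is meant.

How it is judged:
On the way, in this order (a step that is already met when the one before it is completed fails the run):
1. the jar, cap on and not yet unscrewed, stands fully home in the well (z of jar_mid in the frame of nest_mouth between 0.009 and 0.018 m and horizontal distance between jar_mid and nest_mouth below 0.005 m and angle between jar_mid's own z axis and vertical below 0.07 rad and z of cap_mid in the frame of jar_mid below 0.057 m and horizontal distance between cap_mid and jar_mid below 0.006 m and angle between the x axis of cap_mid and the x axis of jar_mid, either way round below 0.5 rad), for 0.2 s.
2. the cap, still down on the neck, is turned out of its threads while the jar stays seated (z of jar_mid in the frame of nest_mouth between 0.009 and 0.018 m and horizontal distance between jar_mid and nest_mouth below 0.005 m and angle between jar_mid's own z axis and vertical below 0.07 rad and z of cap_mid in the frame of jar_mid below 0.057 m and horizontal distance between cap_mid and jar_mid below 0.006 m and angle between the x axis of cap_mid and the x axis of jar_mid, either way round above 0.8 rad), for 0.1 s.
At the end, for the whole second after the job is handed in: Jar home in the well (4 mm in height, 5 mm sideways, 4 degrees); cap held still in the fingers, not touching the jar, lower edge 3 to 40 mm above the mouth, within 12 mm of the jar's axis and 11 degrees of level; every other thing within 25 mm of its start (z of jar_mid in the frame of nest_mouth between 0.009 and 0.018 m and horizontal distance between jar_mid and nest_mouth below 0.005 m and angle between jar_mid's own z axis and vertical below 0.07 rad and z of cap_mid in the frame of jar_mid between 0.073 and 0.11 m and horizontal distance between cap_mid and jar_mid below 0.012 m and angle between cap_mid's own z axis and vertical below 0.2 rad and contact force between the fingers and cap above 2 N and contact force between cap and jar below 0.3 N and linear speed of cap below 0.03 m/s and distance of each of round_jar, stopper, gel_tube, canister, ph_meter, beaker, tray from where it was at the start of the episode below 0.025 m); the arm keeps its last pose, push and grip.
It fails at once if the cap is turned more than 115 degrees on the neck (z of cap_mid in the frame of jar_mid below 0.057 m and horizontal distance between cap_mid and jar_mid below 0.006 m and x of cap_mark in the frame of jar_mid below -0.0101 m).
It fails at once if the jar is tipped over (angle between jar_mid's own z axis and vertical above 0.5 rad).
It fails at once if a bystander is shoved away or knocked over (distance of any of round_jar, stopper, gel_tube, canister, ph_meter, beaker, tray from where it was at the start of the episode above 0.03 m or angle between any of round_jar, stopper, gel_tube, canister, ph_meter, beaker, tray's own z axis and vertical above 0.5 rad).
It also fails if it takes over 38 s, if anything falls off the work surface, if the arm or the gripper's body presses on something with over 40 N, if the wrist force passes 120 N, or if a joint passes its speed limit or range.

### The arm

A 6-joint arm with a two-finger parallel gripper is mounted at the origin on the work surface. World frame = base frame: x ahead of the robot, y to its left, z up, the work surface at z = 0. Lengths are in m, angles in rad, forces in N, time in s.
With the tool pointing down it reaches from about 0.325 to 0.775 m from the base axis. Payload 5.5 kg.
Tool frame: the origin (TCP) lies at the very end of the fingers, on their centre line; the grasp point (between the pads) lies 19 mm behind it; z points along the fingers, y is the direction in which the jaws open and shut (so a half turn about z gives the same grasp; the last joint's range is limited). The gripper opens to 88 mm and grips with 3 to 60 N. Pads are 20 mm wide; open, the fingers measure 115 mm over their backs; the gripper's body (75 mm by 178 mm) begins 61 mm behind the grasp point.
Start: joints at [-1.335, 0.091, 1.231, -0, 1.82, -0.057], TCP at [0.173, -0.574, 0.223] pointing down, gripper open.
Joint ranges: [-2.87, 2.87], [-0.86, 2.18], [0.17, 2.46], [-1.51, 4.65], [0.06, 2.69], [-2.65, 2.65]. Speed limits (rad/s): [2.57, 2.57, 3.01, 3.14, 3.14, 3.14].

### API

Orientations are given as a unit quaternion [x, y, z, w].
In Python, from cell import ctrl gives the robot as it stands.
- The arm moves only by the tool carry_out, never from a script. Its argument "plan" is a list of rows, each a list of 3 entries, a list of its own where there are three numbers: the opening, from -1 (shut) to 1 (fully open), then the shift along the tool's x, y, z in m, then the turn, a rotation vector about the tool's x, y, z in degrees. In form: [[hand, [tx, ty, tz], [rx, ry, rz]], ...]. A call has 1 to 20 rows; each row shifts and turns the commanded pose from where the row before left it, along the tool's axes as they then stand; what a row does not reach is not made up. A row lasts 1/8 s, in which the tool goes at most 62.5 mm and 10.7 degrees, less where a joint would pass 70% of its speed; a pose out of reach is approached as far as the arm can. A call is refused whole if a number of a shift passes 0.0625 or a number of a turn 10.7, either way. A call with a gripper value outside its range is refused whole. The fingers move at their own pace and stop on an object; "force" is the grip in N (left out, the last holds). Time passes only in rows, so rows that do not move let the fingers close. It gives the time, the measured TCP pose, the force and the opening at its end, in the units of the state.
- ctrl.read_state(): the state, without advancing time (a new reading comes with each control period).
- ctrl.grab_frame(name): name is "side" or "top" or "wrist"; returns a dict with "color" (400x640x3 uint8, blue, green, red), "mtx" (3x3 intrinsics, pixels), "k1" (the pictures are not rectified: a ray, as slopes to the right and down, at radius r is drawn at 1 + k1 r^2 times it, then the intrinsics apply), "pose" (4x4, takes a point from camera to world coordinates); the wrist camera has in their place "mount" (4x4, takes a point from camera to tool coordinates, whose origin is the TCP and whose axes are the flange's). Camera axes: x right, y down, z forward; pixel columns grow to the right and rows downward; lengths in m; the calibration is good to about 2 mm. A picture is of the moment at which its call begins: read the wrist's pose just before it. There is no depth.
- ctrl.job_done(): hands the job in, once; it reports no verdict.
Trained networks look in a picture, given as the dict that the camera call returned (one of the last four; its "shot" number tells which), for a name from the list of things; names that differ only in an ending like _2 or _b are one class to them, and where a whole thing is asked for, a point or a joint stands for the part that bears it (a point fixed in the world has none). Each returns a list of dicts, best first, with "p" (0 to 1); they miss things now and then, are a little off and sometimes report something else, mostly with a low value. They report only what shows in the picture. A call takes as long as a camera call. They do not tell look-alikes from the thing itself.
- ctrl.cut_out(picture, label): "mask" (400x640 bool, what is visible of it).
- ctrl.pinpoint(picture, label): "location" ([x, y, z] in m, in world coordinates, good to about 4 mm: a listed point, or the origin of a listed thing).
The state is a dict: "clock": time; "joint_pos": joint angles; "joint_vel": joint speeds; "joint_efforts": joint torques, N m; "eef_pos": TCP position; "eef_rot": TCP orientation; "wrist_force": force on the tool from outside, world axes, zero at the start; "torque": the same for the moment, N m; "grip_width": finger opening in m.
Only numpy, scipy, OpenCV 4.12 (cv2) and the standard library are available. Lean on these libraries where they do the work, as an engineer would, in place of code of your own. Each camera call takes 0.05 s, during which the arm holds its last target.

## Working session

There is one attempt and no reset: what is moved stays moved. The work goes in short steps, Python scripts to look and compute and a tool call to move; the robot and the scene stay as the last step left them, time stands still between calls to the robot, and variables do not carry over. Pictures are saved under pics/ and viewed, and the job is handed in when it is done.

Besides the shell and the picture viewer there is one more tool, called after "Request:" as name(argument=value, ...) on one line, values as JSON. carry_out: Moves the arm, as the interface text tells. Its arguments: {"type":"object","properties":{"plan":{"type":"array"},"force":{"type":"number"}},"required":["plan"]}

```bash
ls; mkdir -p pics; python3 - <<'E'
from cell import ctrl
import cv2
s=ctrl.read_state();print(s)
for n in("side","top"):
    f=ctrl.grab_frame(n);cv2.imwrite(f"pics/{n}0.png",f["color"]);print(n,f["mtx"],f["k1"],f["pose"])
    for l in("jar_mid","cap_mid","cap_mark","nest_mouth","round_jar","gel_tube","canister","beaker","stopper","tray","ph_meter"):
        for r in ctrl.pinpoint(f,l)[:3]:print(l,r)
E
```

```text
pics
{'clock': 0.0, 'joint_pos': array([-1.33468984e+00,  9.18068570e-02,  1.23182736e+00, -2.37660217e-05,
        1.81976852e+00, -5.66993944e-02]), 'joint_vel': array([ 1.66198555e-04, -3.26167281e-05,  1.30955015e-03, -1.35433103e-03,
        2.94107404e-04,  7.00467516e-04]), 'joint_efforts': array([-1.92181127e-03, -4.46456373e+01, -4.06449258e+01,  6.96375500e-02,
        2.94457271e-02, -1.72694449e-04]), 'eef_pos': array([ 0.17311048, -0.57419797,  0.22157105]), 'eef_rot': array([ 9.89302238e-01,  1.45877559e-01, -9.25492187e-05, -9.00367135e-04]), 'wrist_force': array([ 0.33052234, -0.0587427 , -0.02284849]), 'torque': array([ 0.00984101,  0.02626806, -0.01863201]), 'grip_width': 0.0879718099739142}
side [[506.16334319   0.         322.70671545]
 [  0.         506.16334319 197.76013493]
 [  0.           0.           1.        ]] 0.03534951167559316 [[-0.97791357 -0.10978128  0.17785705  0.34316269]
 [-0.20884551  0.5469639  -0.81068739  1.06994913]
 [-0.00828309 -0.82992684 -0.55781075  0.78494699]
 [ 0.          0.          0.          1.        ]]
jar_mid {'location': [0.
[... 1706 characters left out ...]
outh {'location': [0.55, 0.1876, 0.0261], 'p': 0.97}
round_jar {'location': [0.6691, -0.0081, 0.0032], 'p': 0.86}
round_jar {'location': [0.7149, -0.3258, 0.0016], 'p': 0.6}
round_jar {'location': [0.7198, 0.2772, -0.0019], 'p': 0.18}
gel_tube {'location': [0.7304, 0.1097, -0.0008], 'p': 0.66}
gel_tube {'location': [0.5468, -0.2201, 0.0324], 'p': 0.62}
canister {'location': [0.7345, -0.1255, 0.0034], 'p': 0.92}
beaker {'location': [0.7186, 0.2753, -0.0001], 'p': 0.59}
beaker {'location': [0.5444, -0.219, 0.032], 'p': 0.42}
stopper {'location': [0.3936, 0.0137, -0.003], 'p': 0.47}
tray {'location': [0.4428, 0.4397, -0.0002], 'p': 0.6}
ph_meter {'location': [0.7142, -0.3238, 0.002], 'p': 0.56}
```

View pics/top0.png

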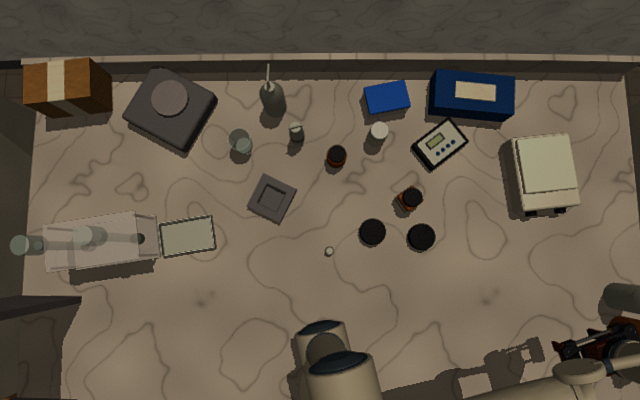

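View pics/side0.png

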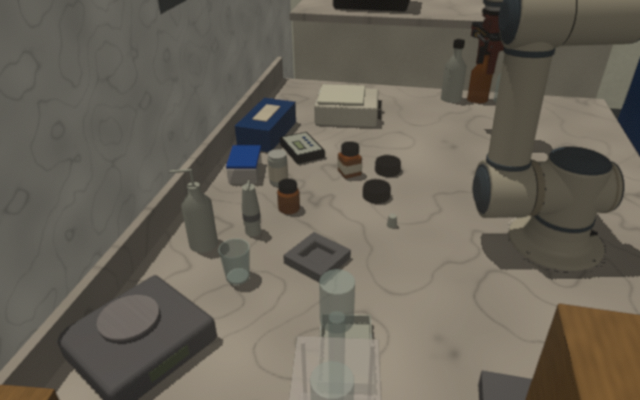

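```bash
cat > h.py <<'E'
from cell import ctrl
import numpy as np, cv2
from scipy.spatial.transform import Rotation as R
def st():
    s=ctrl.read_state(); r=R.from_quat(s["eef_rot"]); return s,np.array(s["eef_pos"]),r
def shift(t):
    s,p,r=st(); return r.inv().apply(np.array(t)-p)
def yaw(r): x=r.as_matrix()[:,0]; return np.degrees(np.arctan2(x[1],x[0]))
def ray(f,P,uv):
    K=f["mtx"];k=f["k1"];d=np.linalg.inv(K)@[uv[0],uv[1],1];q=d[:2].copy();u=q.copy()
    for _ in range(20):u=q/(1+k*(u@u))
    return P[:3,:3]@np.array([u[0],u[1],1]),P[:3,3]
def onz(f,P,uv,z):
    d,o=ray(f,P,uv);return o+d*(z-o[2])/d[2]
def proj(f,P,X):
    c=np.linalg.inv(P)@np.r_[X,1];u=c[:2]/c[2];u=u*(1+f["k1"]*(u@u));return (f["mtx"]@[u[0],u[1],1])[:2]
def wrist():
    s,p,r=st(); T=np.eye(4);T[:3,:3]=r.as_matrix();T[:3,3]=p
    f=ctrl.grab_frame("wrist"); return f,T@f["mount"]
E
python3 - <<'E'
from h import *
f,P=wrist();print(f["mount"],P,f["mtx"],f["k1"]);s,p,r=st();print(yaw(r),r.as_matrix(),shift([.544,-.22,.3]))
E
```

```text
[[-4.85709854e-04 -9.53411492e-01 -3.01672490e-01  8.28105433e-02]
 [ 9.99999882e-01 -4.66752349e-04 -1.34923616e-04 -1.54864563e-03]
 [-1.21686176e-05 -3.01672520e-01  9.53411606e-01 -1.61317041e-01]
 [ 0.00000000e+00  0.00000000e+00  0.00000000e+00  1.00000000e+00]] [[ 2.88179342e-01 -9.12960946e-01 -2.88885753e-01  2.52021934e-01]
 [-9.57576453e-01 -2.74736685e-01 -8.69890199e-02 -5.49095427e-01]
 [ 5.00635297e-05  3.01698634e-01 -9.53403342e-01  3.83973205e-01]
 [ 0.00000000e+00  0.00000000e+00  0.00000000e+00  1.00000000e+00]] [[328.76110451   0.         319.12552554]
 [  0.         328.76110451 201.26492739]
 [  0.           0.           1.        ]] 0.0026017823689221025
16.77453443985707 [[ 9.57447865e-01  2.88606277e-01 -4.56085211e-05]
 [ 2.88606280e-01 -9.57447862e-01  7.63764516e-05]
 [-2.16250576e-05 -8.62893762e-05 -9.99999996e-01]] [ 0.45734934 -0.23235596 -0.07737179]
```

Request:
carry_out(plan=[[1,[0.045,-0.023,-0.01],[0,0,0]],[1,[0.045,-0.023,-0.01],[0,0,0]],[1,[0.045,-0.023,-0.01],[0,0,0]],[1,[0.045,-0.023,0],[0,0,0]],[1,[0.045,-0.023,0],[0,0,0]],[1,[0.045,-0.023,0],[0,0,0]],[1,[0.045,-0.023,0],[0,0,0]],[1,[0.045,-0.023,0],[0,0,0]],[1,[0.045,-0.023,0],[0,0,0]],[1,[0.045,-0.023,0],[0,0,0]],[1,[0,0,0],[0,0,0]],[1,[0,0,0],[0,0,0]]], force=20)

```text
clock: 2.75
eef_pos: [0.5374, -0.2246, 0.2525]
eef_rot: [0.989, 0.146, -0.0, 0.0]
wrist_force: [-0.5, -0.8, 0.1]
grip_width: 0.0877
```

```bash
python3 - <<'E'
from h import *
f,P=wrist();cv2.imwrite("pics/w1.png",f["color"]);s,p,r=st();print(p,yaw(r),s["clock"])
for l in("jar_mid","cap_mid","cap_mark"):
    print(l,ctrl.pinpoint(f,l)[:3])
np.save("w1P.npy",P)
E
```

```text
[ 0.53707687 -0.22511242  0.25272088] 16.729770384641537 2.8
jar_mid []
cap_mid [{'location': [0.5433, -0.2188, 0.0849], 'p': 0.95}, {'location': [0.4513, -0.1132, 0.0173], 'p': 0.79}, {'location': [0.4333, -0.256, 0.0182], 'p': 0.72}]
cap_mark [{'location': [0.5592, -0.2087, 0.0968], 'p': 0.65}, {'location': [0.4663, -0.2753, 0.0241], 'p': 0.55}]
```

View pics/w1.png

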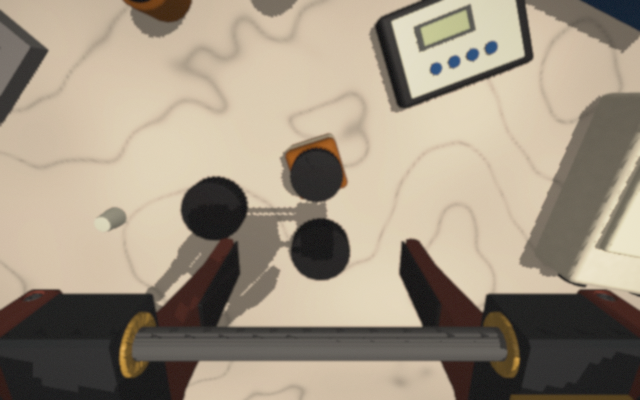

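```bash
python3 - <<'E'
import cv2,numpy as np
i=cv2.imread("pics/w1.png")[120:220,260:380]
i=np.clip(i.astype(float)*1.0,0,255);i=(255*(i/255)**.5).astype(np.uint8)
cv2.imwrite("pics/w1z.png",cv2.resize(i,None,fx=6,fy=6,interpolation=cv2.INTER_CUBIC)[:600])
E
```

```text
(no output)
```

View pics/w1z.png

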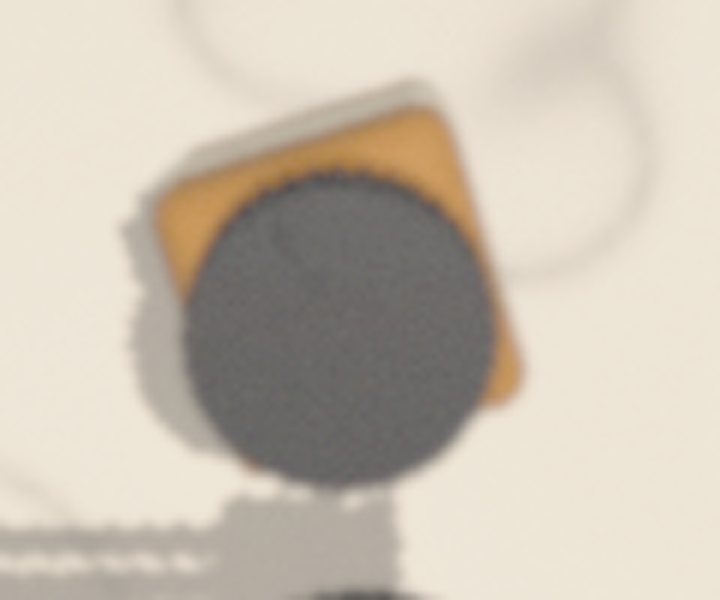

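```bash
python3 - <<'E'
from h import *
f=ctrl.grab_frame("wrist");P=np.load("w1P.npy")
g=lambda x,y,z:onz(f,P,(260+(x+.5)/6-.5,120+(y+.5)/6-.5),z)
for a,b in(((195,178),(395,110)),((455,160),(512,330))):
    A=g(*a,.064);B=g(*b,.064);d=B-A;print(A,B,np.degrees(np.arctan2(d[1],d[0])))
A=g(195,178,.062);B=g(395,110,.062);C=g(455,160,.062);D=g(512,330,.062)
print("captop",g(340,325,.094),"mark",g(290,240,.094)-g(340,325,.094))
m=ctrl.grab_frame("wrist")
r=ctrl.cut_out(m,"cap_mid")
for q in r:
    M=q["mask"].astype(np.uint8);c=cv2.moments(M,True);print(q["p"],c["m10"]/c["m00"],c["m01"]/c["m00"],c["m00"],onz(f,P,(c["m10"]/c["m00"],c["m01"]/c["m00"]),.090))
# nest from top
t=ctrl.grab_frame("top");i=t["color"][160:240,230:310];i=(255*(i/255)**.6).astype(np.uint8)
cv2.imwrite("pics/nz.png",cv2.resize(i,None,fx=7,fy=7,interpolation=cv2.INTER_CUBIC))
E
```

```text
[ 0.5573426  -0.18698873  0.064     ] [ 0.57894221 -0.21740962  0.064     ] -54.624278210358646
[ 0.57365356 -0.23012538  0.064     ] [ 0.54736025 -0.24932439  0.064     ] -143.8636067038429
captop [ 0.5458596  -0.21747313  0.094     ] mark [0.01125165 0.0118882  0.        ]
0.73 214.17222884386175 208.20738974970203 3356.0 [ 0.47926783 -0.12653463  0.09      ]
0.6 315.8363247863248 174.2803418803419 2340.0 [ 0.54433544 -0.21745911  0.09      ]
```

View pics/nz.png

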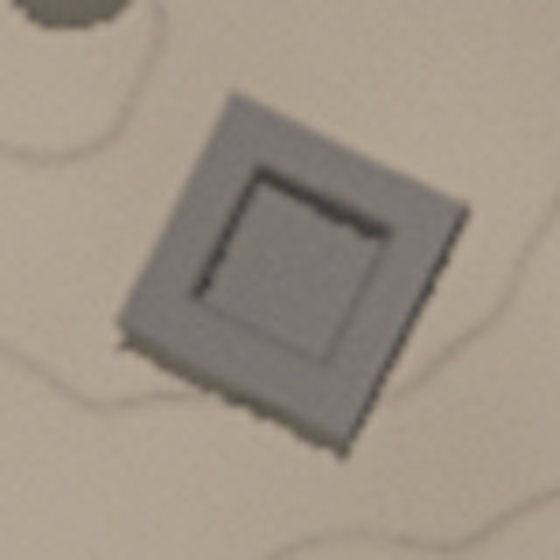

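```bash
python3 - <<'E'
from h import *
t=ctrl.grab_frame("top");P=t["pose"]
g=lambda x,y,z:onz(t,P,(230+(x+.5)/7-.5,160+(y+.5)/7-.5),z)
c=[g(*q,.026) for q in((235,95),(468,207),(343,440),(120,323))]
for k in range(4):
    d=c[(k+1)%4]-c[k];print(c[k],np.linalg.norm(d),np.degrees(np.arctan2(d[1],d[0]))%90)
print(np.mean(c,0))
# side view lids check
print(shift([.545,-.2185,.110]))
E
```

```text
[0.62468407 0.21302697 0.026     ] 0.11124584056531892 63.87197890842026
[0.57569381 0.11314908 0.026     ] 0.11202879850590286 61.97799920143535
[0.47679845 0.1657814  0.026     ] 0.10740994891796796 62.21443521647532
[0.52686908 0.26080681 0.026     ] 0.10886084958036191 63.96580382809774
[0.55101135 0.18819106 0.026     ]
[ 0.00911274 -0.00386431  0.14276177]
```

Request:
carry_out(plan=[[1,[0.009,-0.004,0.03],[0,0,0]],[1,[0,0,0.045],[0,0,0]],[1,[0,0,0.04],[0,0,0]],[1,[0,0,0.023],[0,0,0]],[1,[0,0,0],[0,0,0]]])

```text
clock: 3.82
eef_pos: [0.5438, -0.2175, 0.1121]
eef_rot: [0.989, 0.146, -0.002, -0.001]
wrist_force: [-0.4, -0.5, 0.5]
grip_width: 0.088
```

```bash
python3 - <<'E'
from h import *
f,P=wrist();cv2.imwrite("pics/w2.png",f["color"]);s,p,r=st();print(p,yaw(r),s["clock"])
for l in("cap_mid","cap_mark"):
    print(l,ctrl.pinpoint(f,l)[:3])
for q in ctrl.cut_out(f,"cap_mid"):
    c=cv2.moments(q["mask"].astype(np.uint8),True);u=(c["m10"]/c["m00"],c["m01"]/c["m00"]);print(q["p"],u,c["m00"],onz(f,P,u,.09))
f=ctrl.grab_frame("side");i=f["color"][110:230,280:440];cv2.imwrite("pics/s2.png",cv2.resize(i,None,fx=4.5,fy=4.5,interpolation=2))
np.save("w2P.npy",P)
E
```

```text
[ 0.54472764 -0.21788751  0.11434694] 16.763061605824674 3.875
cap_mid [{'location': [0.5418, -0.2165, 0.0827], 'p': 0.9}, {'location': [0.4474, -0.11, 0.0155], 'p': 0.89}, {'location': [0.43, -0.2553, 0.016], 'p': 0.87}]
cap_mark [{'location': [0.4688, -0.1461, 0.0338], 'p': 0.9}, {'location': [0.5611, -0.2037, 0.0988], 'p': 0.67}, {'location': [0.464, -0.2725, 0.0304], 'p': 0.58}]
0.8 (326.7699609156896, 311.67308766052486) 3582.0 [ 0.49570938 -0.23545656  0.09      ]
0.56 (164.52405015908664, 259.43608459666854) 5343.0 [ 0.50296714 -0.12783343  0.09      ]
```

View pics/w2.png

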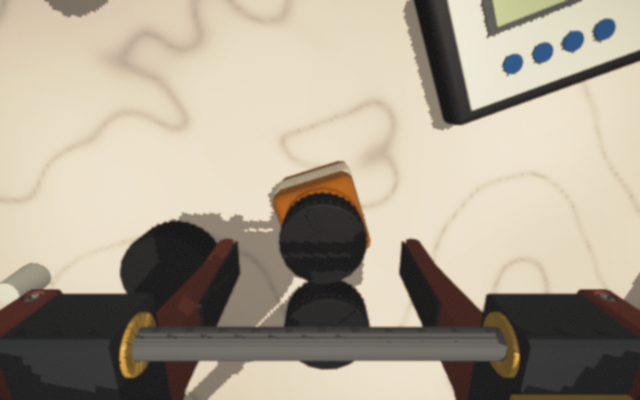

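View pics/s2.png

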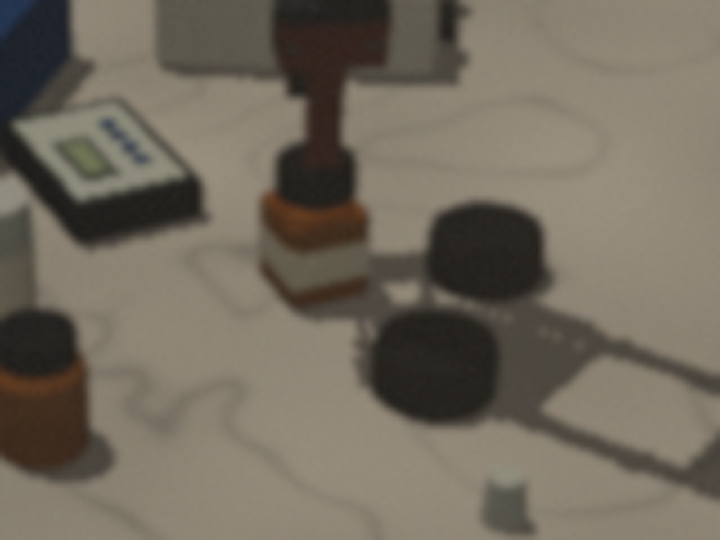

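```bash
python3 - <<'E'
from h import *
f=ctrl.grab_frame("wrist");P=np.load("w2P.npy")
i=f["color"].copy();i=(255*(i/255)**.5).astype(np.uint8)
S=6;x0,y0=260,150
z=cv2.resize(i[y0:y0+140,x0:x0+130],None,fx=S,fy=S,interpolation=2)
def curve(pts,col):
    q=np.array([proj(f,P,p) for p in pts]);q=((q-[x0,y0]+.5)*S-.5).astype(np.int32);cv2.polylines(z,[q],False,col,1)
C=np.array([.545,-.2185])
a=np.linspace(0,2*np.pi,80)
for h,c in((.094,(0,255,0)),(.070,(255,0,0))): curve([[*(C+.027*np.array([np.cos(t),np.sin(t)])),h] for t in a],c)
y=np.radians(35.7);Rm=np.array([[np.cos(y),-np.sin(y)],[np.sin(y),np.cos(y)]])
for h in(.064,0): curve([[*(C+Rm@(.029*np.array(q))),h] for q in((1,1),(1,-1),(-1,-1),(-1,1),(1,1))],(0,0,255))
curve([[*(C+Rm@[.02,0]),.094],[*(C+Rm@[.027,0]),.094]],(255,0,255))
cv2.imwrite("pics/ov2.png",z[:,:][:600*2]);z=cv2.resize(z,None,fx=.7,fy=.7);cv2.imwrite("pics/ov2.png",z);print(z.shape)
E
```

```text
(588, 546, 3)
```

View pics/ov2.png

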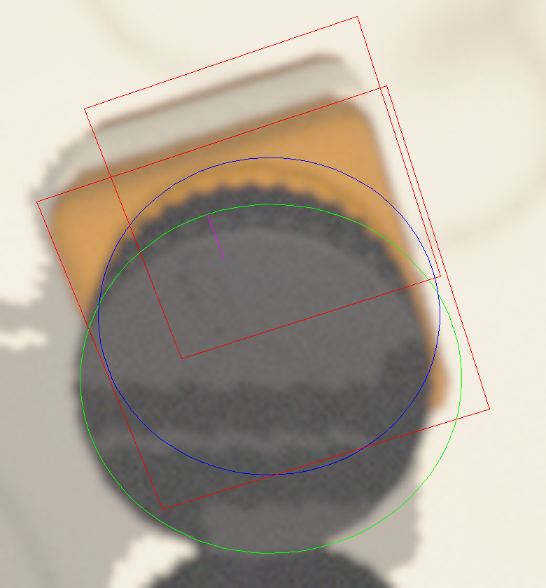

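```bash
python3 - <<'E'
from h import *
for k in range(4):
    s,p,r=st();print(s["clock"],p,yaw(r),s["joint_pos"].round(4),s["joint_vel"].round(3));f=ctrl.grab_frame("wrist")
    c=[q for q in ctrl.cut_out(f,"jar_mid")][:1]
print(f["mount"][:3,3])
E
```

```text
4.125 [ 0.54582071 -0.21831603  0.11643892] 16.774330511091264 [-0.4384  0.0607  1.4503  0.      1.6278  0.8397] [-0.     0.004  0.008 -0.001 -0.002  0.001]
4.225 [ 0.54554363 -0.21816342  0.11577326] 16.775719087512954 [-0.4383  0.061   1.4511  0.      1.6277  0.8397] [-0.     0.001  0.009  0.    -0.002 -0.002]
4.325 [ 0.54531744 -0.21806231  0.1152379 ] 16.776751092296582 [-0.4383  0.0613  1.4517 -0.      1.6276  0.8397] [ 0.001  0.002  0.003  0.001 -0.001  0.001]
4.425 [ 0.54517728 -0.21798182  0.11485348] 16.778594400877154 [-0.4383  0.0616  1.4522 -0.      1.6275  0.8397] [ 0.     0.002  0.003  0.    -0.001  0.002]
[ 0.0828104  -0.0015488  -0.16131748]
```

```bash
cat > ov.py <<'E'
from h import *
def over(f,P,C,yd,x0,y0,w,h,S,out,zb=0,R0=.027,cap=True):
    i=(255*(f["color"]/255)**.5).astype(np.uint8)
    z=cv2.resize(i[y0:y0+h,x0:x0+w],None,fx=S,fy=S,interpolation=2)
    def curve(pts,col):
        q=np.array([proj(f,P,p) for p in pts]);q=((q-[x0,y0]+.5)*S-.5).astype(np.int32);cv2.polylines(z,[q],False,col,1)
    a=np.linspace(0,2*np.pi,80)
    for hh,c in((.094,(0,255,0)),(.070,(255,0,0))): curve([[*(C+R0*np.array([np.cos(t),np.sin(t)])),zb+hh] for t in a],c)
    y=np.radians(yd);Rm=np.array([[np.cos(y),-np.sin(y)],[np.sin(y),np.cos(y)]])
    for hh in(.064,0): curve([[*(C+Rm@(.029*np.array(q))),zb+hh] for q in((1,1),(1,-1),(-1,-1),(-1,1),(1,1))],(0,0,255))
    cv2.imwrite(out,z)
E
python3 - <<'E'
from ov import *
f,P=wrist();print(P[:3,3],st()[1]);np.save("w3P.npy",P);cv2.imwrite("pics/w3.png",f["color"])
over(f,P,np.array([.545,-.2185]),35.7,260,150,130,140,4.2,"pics/ov3.png")
E
```

```text
[ 0.6239474  -0.19260121  0.27599187] [ 0.54509455 -0.21793541  0.11462621]
```

View pics/ov3.png

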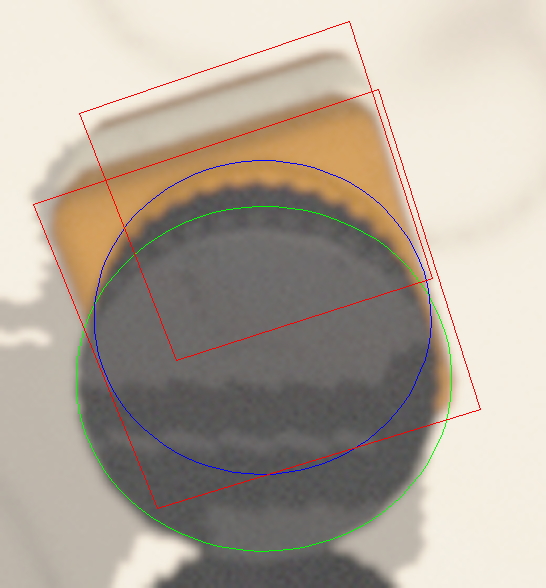

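Request:
carry_out(plan=[[1,[-0.0015,0,0.015],[0,0,0]],[1,[0,0,0.015],[0,0,0]],[1,[0,0,0.01],[0,0,0]],[1,[0,0,0.004],[0,0,0]],[1,[0,0,0],[0,0,0]],[1,[0,0,0],[0,0,0]],[1,[0,0,0],[0,0,0]]])

```text
clock: 5.45
eef_pos: [0.544, -0.2185, 0.0713]
eef_rot: [0.989, 0.146, 0.0, 0.0]
wrist_force: [0.9, 0.0, -0.1]
grip_width: 0.0877
```

```bash
python3 - <<'E'
from h import *
s,p,r=st();print(s["clock"],p,yaw(r),s["wrist_force"]);f,P=wrist();cv2.imwrite("pics/w4.png",f["color"])
s,p,r=st();print(s["clock"],p,yaw(r),s["wrist_force"])
f=ctrl.grab_frame("side");i=f["color"][110:200,310:400];cv2.imwrite("pics/s4.png",cv2.resize(i,None,fx=6,fy=6,interpolation=2))
E
```

```text
5.45 [ 0.54397073 -0.2185234   0.07127374] 16.77587659642999 [ 0.87426569  0.03694791 -0.07432729]
5.5 [ 0.54394276 -0.21851479  0.07122599] 16.775831198333513 [-0.62254185 -0.32705943  0.38656019]
```

View pics/w4.png

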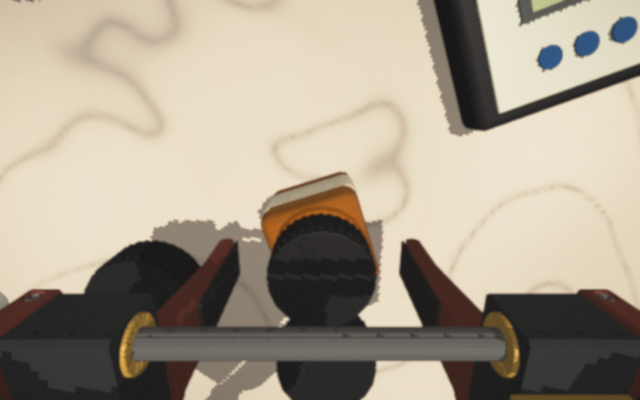

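View pics/s4.png

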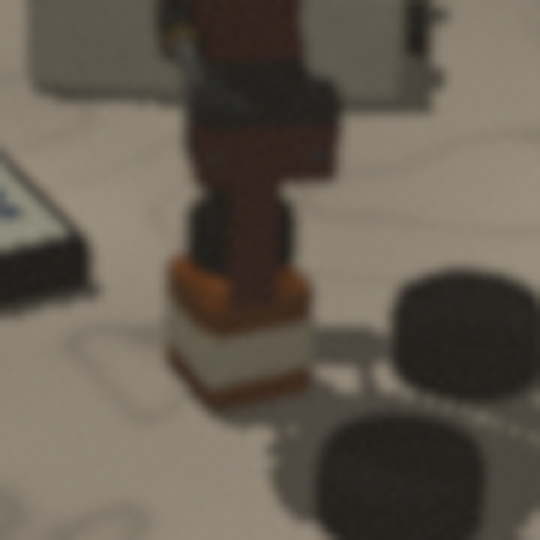

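Request:
carry_out(plan=[[0.2,[0,0,0],[0,0,0]],[-1,[0,0,0],[0,0,0]],[-1,[0,0,0],[0,0,0]],[-1,[0,0,0],[0,0,0]],[-1,[0,0,0],[0,0,0]],[-1,[0,0,0],[0,0,0]]], force=45)

```text
clock: 6.3
eef_pos: [0.5437, -0.2186, 0.0707]
eef_rot: [0.989, 0.146, 0.0, 0.0]
wrist_force: [-0.7, -1.3, -0.9]
grip_width: 0.0529
```

Request:
carry_out(plan=[[-1,[0,0,-0.01],[0,0,0]],[-1,[0,0,-0.03],[0,0,0]],[-1,[0,0,-0.04],[0,0,0]],[-1,[0.001,-0.012,-0.03],[0,0,0]],[-1,[0.003,-0.03,0],[0,0,0]],[-1,[0.004,-0.04,0],[0,0,0]],[-1,[0.005,-0.045,0],[0,0,0]],[-1,[0.005,-0.045,0],[0,0,0]],[-1,[0.005,-0.045,0],[0,0,0]],[-1,[0.005,-0.045,0],[0,0,0]],[-1,[0.004,-0.04,0],[0,0,0]],[-1,[0.003,-0.03,0],[0,0,0]],[-1,[0.001,-0.01,0],[0,0,-4]],[-1,[0,0,0],[0,0,-7]],[-1,[0,0,0],[0,0,-7]],[-1,[0,0,0],[0,0,-6]],[-1,[0,0,0],[0,0,-3.3]],[-1,[0,0,0],[0,0,0]],[-1,[0,0,0],[0,0,0]]])

```text
clock: 8.68
eef_pos: [0.4792, 0.1195, 0.1806]
eef_rot: [0.927, 0.375, -0.0, -0.0]
wrist_force: [-0.2, -0.2, -3.3]
grip_width: 0.0527
```

```bash
python3 - <<'E'
from ov import *
for k in range(4):
  s,p,r=st();print(s["clock"],p,yaw(r),s["wrist_force"],s["grip_width"]);f,P=wrist()
cv2.imwrite("pics/w5.png",f["color"]);np.save("w5P.npy",P)
print(ctrl.pinpoint(f,"nest_mouth"),r.as_matrix())
t=ctrl.grab_frame("side");print(ctrl.pinpoint(t,"nest_mouth"));cv2.imwrite("pics/s5.png",t["color"])
E
```

```text
8.675 [0.47923397 0.11951352 0.18059904] 44.01837791791791 [-0.20633693 -0.20150911 -3.28952391] 0.05268421773441119
8.725 [0.47928758 0.11948639 0.18061184] 44.02638811900594 [-0.45419416  1.3602811  -3.43040905] 0.052756821724658697
8.775 [0.47932259 0.11947436 0.18059695] 44.03754520588997 [-0.44327994 -0.51983125 -3.2434357 ] 0.052533120951201516
8.825 [0.47934711 0.11947145 0.18063064] 44.046832190395435 [-0.15207743 -0.1703702  -3.43052765] 0.052829285662356375
[{'location': [0.5516, 0.1845, 0.0205], 'p': 0.72}] [[ 7.18771759e-01  6.95246088e-01 -1.88788158e-04]
 [ 6.95246106e-01 -7.18771765e-01  4.42747706e-05]
 [-1.04913736e-04 -1.63077686e-04 -9.99999981e-01]]
[{'location': [0.5574, 0.1859, 0.0249], 'p': 0.95}]
```

View pics/w5.png

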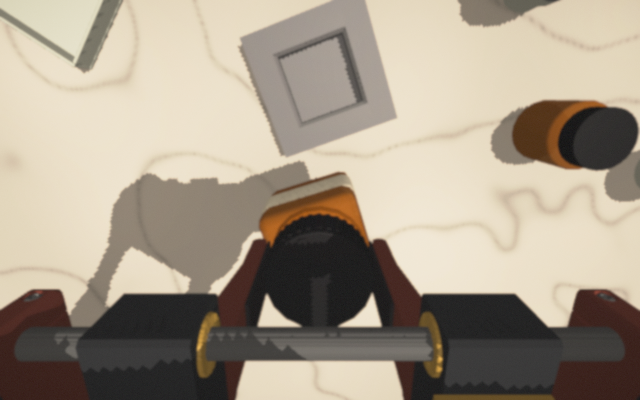

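View pics/s5.png

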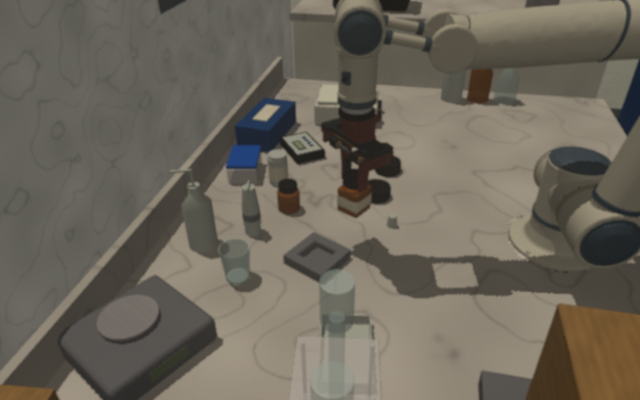

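```bash
python3 - <<'E'
from ov import *
f=ctrl.grab_frame("wrist");P=np.load("w5P.npy")
s,p,r=st()
i=(255*(f["color"]/255)**.6).astype(np.uint8);x0,y0,S=230,0,4
z=cv2.resize(i[0:150,230:410],None,fx=S,fy=S,interpolation=2)
def curve(pts,col):
    q=np.array([proj(f,P,p) for p in pts]);q=((q-[x0,y0]+.5)*S-.5).astype(np.int32);cv2.polylines(z,[q],False,col,1)
C=np.array([.551,.188]);y=np.radians(63);Rm=np.array([[np.cos(y),-np.sin(y)],[np.sin(y),np.cos(y)]])
for h,a,c in((.026,.056,(0,255,0)),(.023,.03075,(0,0,255)),(.026,.03375,(255,0,0))): curve([[*(C+Rm@(a*np.array(q))),h] for q in((1,1),(1,-1),(-1,-1),(-1,1),(1,1))],c)
cv2.imwrite("pics/n5.png",z)
over(f,P,p[:2],63.0,240,160,160,180,3.3,"pics/j5.png",zb=p[2]-.0705)
E
```

```text
(no output)
```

View pics/n5.png

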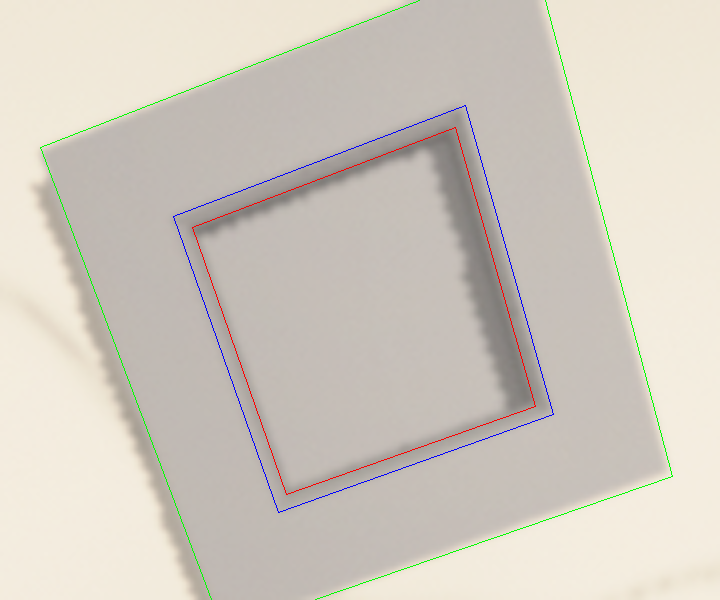

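View pics/j5.png

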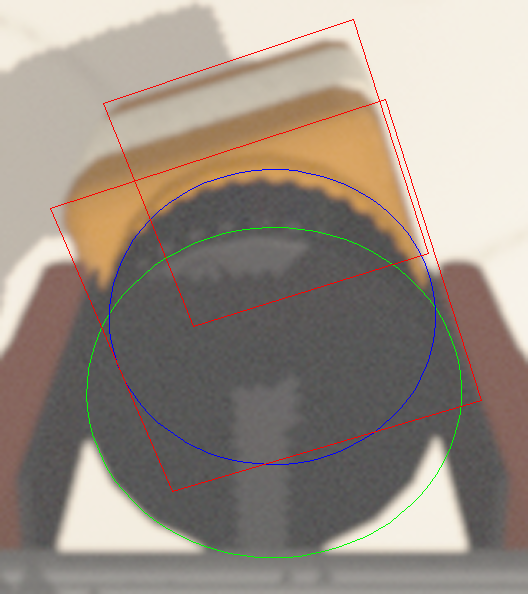

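Request:
carry_out(plan=[[-1,[0.01,0,0],[0,0,0]],[-1,[0.025,0,0],[0,0,0]],[-1,[0.03,0,0.005],[0,0,0]],[-1,[0.025,0.0005,0.015],[0,0,0]],[-1,[0.0095,0,0.025],[0,0,0]],[-1,[0,0,0.015],[0,0,0]],[-1,[0,0,0.006],[0,0,0]],[-1,[0,0,0],[0,0,0]],[-1,[0,0,0],[0,0,0]],[-1,[0,0,0],[0,0,0]]])

```text
clock: 10.32
eef_pos: [0.5516, 0.1882, 0.1158]
eef_rot: [0.927, 0.375, 0.001, 0.0]
wrist_force: [-0.5, -0.4, -3.8]
grip_width: 0.0526
```

```bash
python3 - <<'E'
from ov import *
for k in range(3):
  s,p,r=st();print(s["clock"],p,yaw(r),s["wrist_force"]);f,P=wrist()
print(shift([.551,.188,.0787]))
cv2.imwrite("pics/w6.png",f["color"])
i=(255*(f["color"]/255)**.6).astype(np.uint8);x0,y0,S=200,100,3
z=cv2.resize(i[100:290,200:440],None,fx=S,fy=S,interpolation=2)
def curve(pts,col):
    q=np.array([proj(f,P,p) for p in pts]);q=((q-[x0,y0]+.5)*S-.5).astype(np.int32);cv2.polylines(z,[q],False,col,1)
C=np.array([.551,.188]);y=np.radians(63);Rm=np.array([[np.cos(y),-np.sin(y)],[np.sin(y),np.cos(y)]])
for h,a,c in((.026,.056,(0,255,0)),(.023,.03075,(0,0,255)),(.026,.03375,(255,0,0)),(p[2]-.0705,.029,(0,255,255))): curve([[*(C+Rm@(a*np.array(q))),h] for q in((1,1),(1,-1),(-1,-1),(-1,1),(1,1))],c)
cv2.imwrite("pics/n6.png",z)
t=ctrl.grab_frame("side");cv2.imwrite("pics/s6.png",cv2.resize(t["color"][160:290,260:380],None,fx=4.5,fy=4.5,interpolation=2))
E
```

```text
10.325 [0.55164608 0.18824124 0.11582443] 44.061595988604985 [-0.4709924  -0.3977882  -3.83424507]
10.375 [0.55155897 0.1882727  0.11559086] 44.064015109232336 [ 0.20353151 -0.22332696 -4.35700858]
10.425 [0.55147871 0.18830356 0.11536894] 44.06868594496562 [-0.22530554 -0.27310474 -3.35712889]
[-0.00051726 -0.00011219  0.03646441]
```

View pics/n6.png

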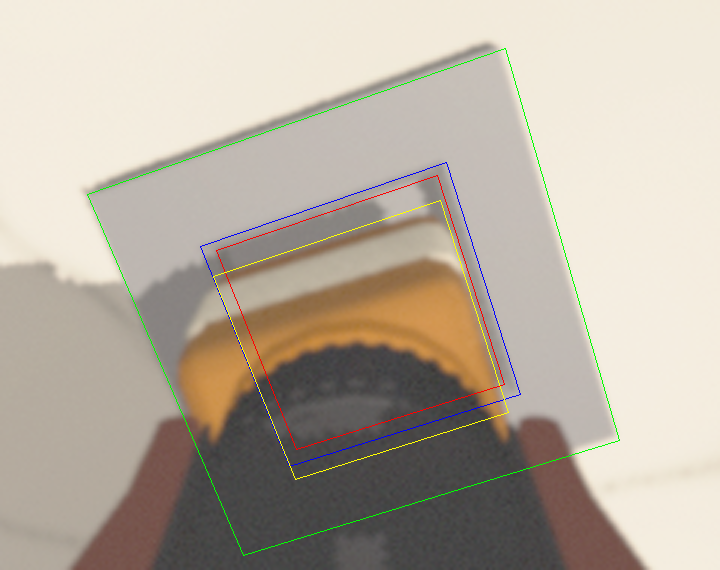

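View pics/s6.png

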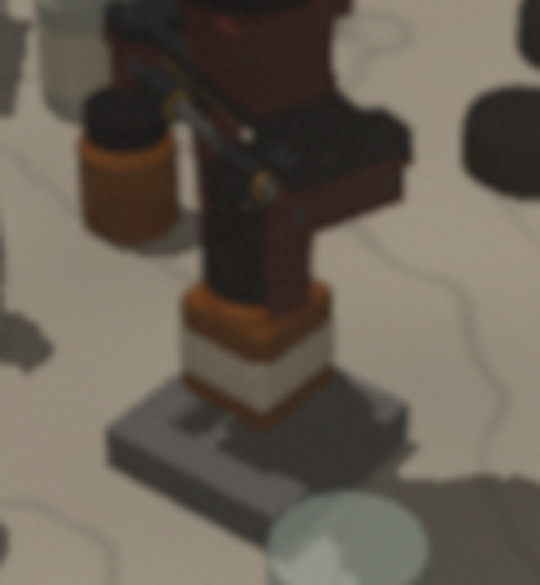

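Request:
carry_out(plan=[[-1,[0.0003,0,0.006],[0,0,0]],[-1,[0,0,0.008],[0,0,0]],[-1,[0,0,0.007],[0,0,0]],[-1,[0,0,0.005],[0,0,0]],[-1,[0,0,0],[0,0,0]]])

```text
clock: 11.15
eef_pos: [0.5512, 0.1884, 0.0879]
eef_rot: [0.927, 0.375, -0.001, -0.0]
wrist_force: [-0.4, -0.4, -4.6]
grip_width: 0.0528
```

Request:
carry_out(plan=[[-1,[0,0,0.004],[0,0,0]],[-1,[0,0,0.004],[0,0,0]],[-1,[0,0,0.0015],[0,0,0]],[-1,[0,0,0],[0,0,0]],[-1,[0,0,0],[0,0,0]]])

```text
clock: 11.78
eef_pos: [0.5515, 0.1886, 0.0792]
eef_rot: [0.927, 0.375, 0.0, -0.0]
wrist_force: [-0.2, -0.1, -4.6]
grip_width: 0.0529
```

```bash
python3 - <<'E'
from ov import *
for k in range(2):
  s,p,r=st();print(s["clock"],p,yaw(r),s["wrist_force"],s["torque"]);t=ctrl.grab_frame("side")
cv2.imwrite("pics/s7.png",cv2.resize(t["color"][160:290,260:380],None,fx=4.5,fy=4.5,interpolation=2))
E
```

```text
11.775 [0.55149538 0.18855506 0.07923258] 44.07747093842917 [-0.15592326 -0.13652216 -4.56152034] [-0.06017736 -0.05285144  0.04812379]
11.825 [0.55152326 0.18853462 0.0792774 ] 44.07377285600241 [-0.17793049 -0.76655898 -3.72677349] [-0.02188733 -0.03072689 -0.08392633]
```

View pics/s7.png

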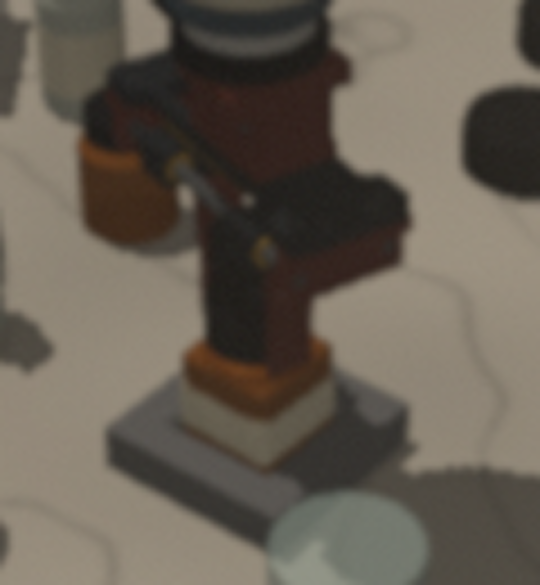

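Request:
carry_out(plan=[[-1,[0,0,0.001],[0,0,0]],[-1,[0,0,0.001],[0,0,0]],[-1,[0,0,0],[0,0,0]],[-1,[0,0,0],[0,0,0]]])

```text
clock: 12.38
eef_pos: [0.552, 0.1884, 0.0784]
eef_rot: [0.927, 0.375, 0.001, 0.0]
wrist_force: [-0.9, -2.5, 5.8]
grip_width: 0.0529
```

Request:
carry_out(plan=[[-1,[0,0,0.0005],[0,0,0]],[-1,[0,0,0],[0,0,0]],[-1,[0,0,0],[0,0,-3]],[-1,[0,0,0],[0,0,-5]],[-1,[0,0,0],[0,0,-6]],[-1,[0,0,0],[0,0,-6]],[-1,[0,0,0],[0,0,0]],[-1,[0,0,0],[0,0,0]]], force=55)

```text
clock: 13.38
eef_pos: [0.5526, 0.1892, 0.0788]
eef_rot: [0.848, 0.531, 0.002, 0.0]
wrist_force: [0.3, -0.7, 7.8]
grip_width: 0.0525
```

```bash
python3 - <<'E'
from ov import *
for k in range(2):
  s,p,r=st();print(s["clock"],p,yaw(r),s["wrist_force"],s["torque"]);t=ctrl.grab_frame("side")
f,P=wrist()
cv2.imwrite("pics/s8.png",cv2.resize(t["color"][160:290,260:380],None,fx=4.5,fy=4.5,interpolation=2))
i=(255*(f["color"]/255)**.5).astype(np.uint8);cv2.imwrite("pics/w8.png",i)
E
```

```text
13.375 [0.5526066  0.18917026 0.07883642] 64.10051484853278 [ 0.27563931 -0.69926763  7.82602761] [0.0035422  0.09688705 0.19512832]
13.425 [0.55261716 0.1891901  0.07882426] 64.10168278700219 [ 0.25904266 -0.56236315  7.30019957] [0.01433021 0.16530235 0.14127969]
```

View pics/s8.png

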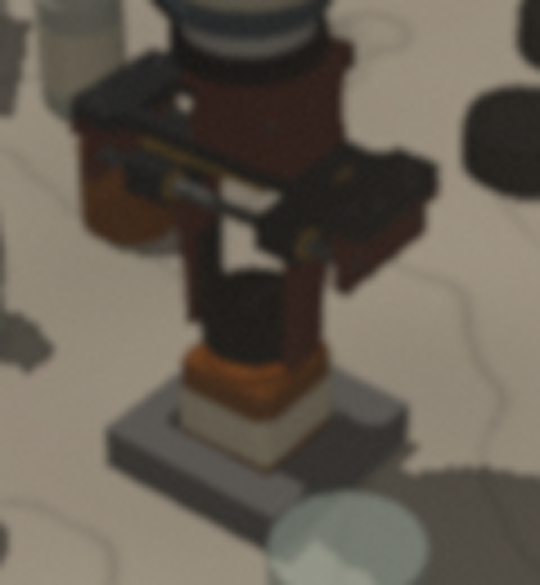

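View pics/w8.png

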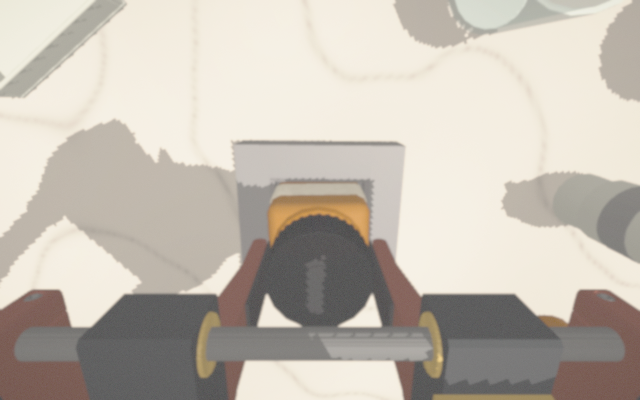

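Request:
carry_out(plan=[[-1,[0,0,0],[0,0,-5]],[-1,[0,0,0],[0,0,-6]],[-1,[0,0,0],[0,0,-6]],[-1,[0,0,0],[0,0,-6]],[-1,[0,0,0],[0,0,-6]],[-1,[0,0,0],[0,0,-6]],[-1,[0,0,0],[0,0,-4]],[-1,[0,0,0],[0,0,-3]],[-1,[0,0,0],[0,0,0]],[-1,[0,0,0],[0,0,0]]])

```text
clock: 14.78
eef_pos: [0.5534, 0.1897, 0.0804]
eef_rot: [0.601, 0.799, 0.003, 0.002]
wrist_force: [-0.4, 1.5, 12.3]
grip_width: 0.0524
```

```bash
python3 - <<'E'
from ov import *
for k in range(2):
  s,p,r=st();print(s["clock"],p,yaw(r),s["wrist_force"],s["torque"],s["grip_width"]);t=ctrl.grab_frame("side")
f,P=wrist()
cv2.imwrite("pics/s9.png",cv2.resize(t["color"][160:290,260:380],None,fx=4.5,fy=4.5,interpolation=2))
i=(255*(f["color"]/255)**.5).astype(np.uint8);cv2.imwrite("pics/w9.png",i)
E
```

```text
14.775 [0.55336655 0.18973981 0.0803593 ] 106.10686785794005 [-0.40912581  1.47802349 12.32098656] [0.03243644 0.11111317 0.00857691] 0.052441214886554274
14.825 [0.55336961 0.18971685 0.0803705 ] 106.1073718785267 [ 0.38084073  1.42684948 12.36071155] [0.08885297 0.14486866 0.06194713] 0.05276695644175406
```

View pics/s9.png

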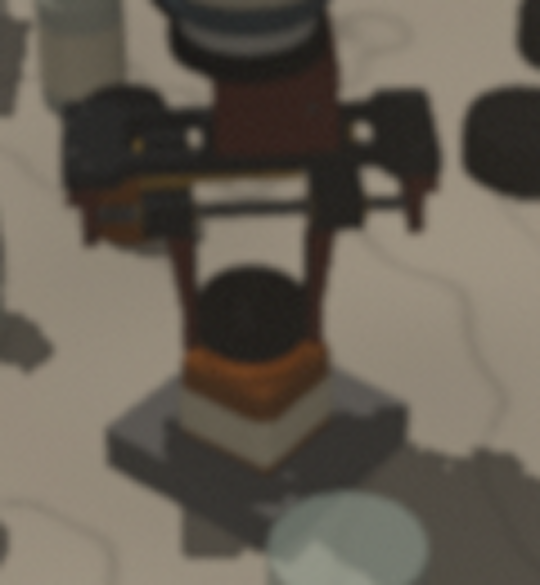

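View pics/w9.png

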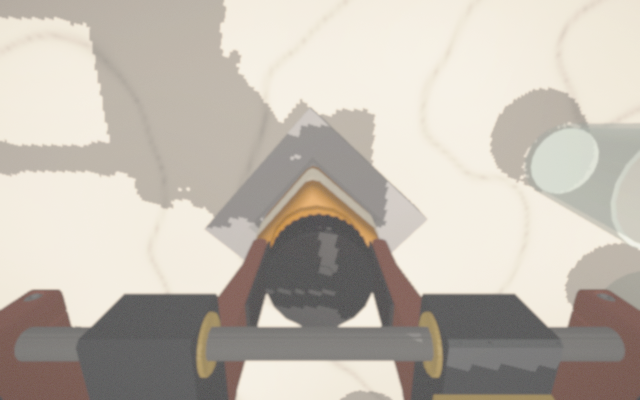

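Request:
carry_out(plan=[[-1,[0,0,-0.002],[0,0,0]],[-1,[0,0,-0.002],[0,0,0]],[-1,[0,0,-0.003],[0,0,0]],[-1,[0,0,0],[0,0,0]]])

```text
clock: 15.42
eef_pos: [0.5513, 0.1885, 0.0833]
eef_rot: [0.601, 0.799, -0.0, -0.0]
wrist_force: [-0.8, 0.7, 0.4]
grip_width: 0.0525
```

```bash
python3 - <<'E'
from ov import *
s,p,r=st();print(s["clock"],p,yaw(r),s["wrist_force"],s["torque"],s["grip_width"]);t=ctrl.grab_frame("side")
cv2.imwrite("pics/s10.png",cv2.resize(t["color"][160:290,260:380],None,fx=4.5,fy=4.5,interpolation=2))
E
```

```text
15.425 [0.55133687 0.18852002 0.08327343] 106.07786493237542 [-0.7551749   0.69210298  0.42532787] [-0.02801519 -0.16791097 -0.011969  ] 0.05247606316162069
```

View pics/s10.png

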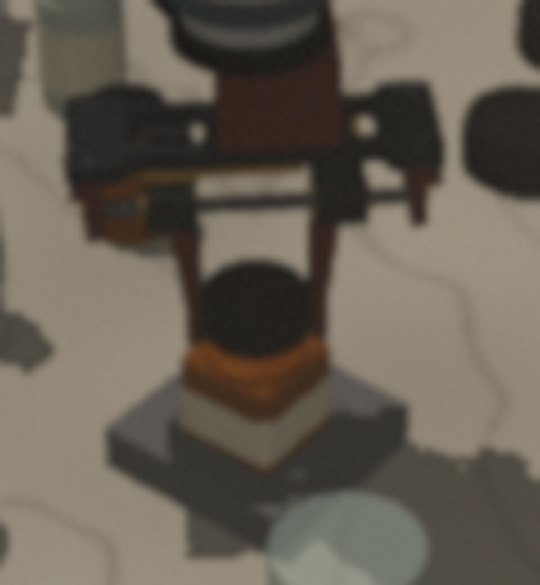

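Request:
carry_out(plan=[[-1,[0,0,-0.004],[0,0,0]],[-1,[0,0,-0.006],[0,0,0]],[-1,[0,0,-0.008],[0,0,0]],[-1,[0,0,-0.007],[0,0,0]],[-1,[0,0,-0.005],[0,0,0]],[-1,[0,0,0],[0,0,0]],[-1,[0,0,0],[0,0,0]],[-1,[0,0,0],[0,0,0]],[-1,[0,0,0],[0,0,0]]])

```text
clock: 16.6
eef_pos: [0.5514, 0.1885, 0.1133]
eef_rot: [0.601, 0.799, -0.0, -0.0]
wrist_force: [-0.1, -0.1, 0.3]
grip_width: 0.0523
```

```bash
python3 - <<'E'
from ov import *
for k in range(2):
  s,p,r=st();print(s["clock"],p,yaw(r),s["wrist_force"],s["grip_width"]);t=ctrl.grab_frame("side")
i=(255*(t["color"]/255)**.6).astype(np.uint8)
cv2.imwrite("pics/s11.png",cv2.resize(i[160:290,260:380],None,fx=4.5,fy=4.5,interpolation=2))
for l in("jar_mid","cap_mid","jar_mouth","nest_mouth","round_jar","gel_tube","canister","beaker","stopper","tray","ph_meter"): print(l,ctrl.pinpoint(t,l)[:3])
f,P=wrist();i=(255*(f["color"]/255)**.5).astype(np.uint8);cv2.imwrite("pics/w11.png",i)
E
```

```text
16.6 [0.55135566 0.18846322 0.11333717] 106.07778464204341 [-0.08880934 -0.10294106  0.2618842 ] 0.05234758665084928
16.65 [0.55137009 0.18848835 0.1134067 ] 106.07920909482343 [ 0.68792058 -0.06919264  0.21353812] 0.052725815371661953
jar_mid [{'location': [0.5481, 0.1842, 0.0438], 'p': 0.61}]
cap_mid [{'location': [0.4343, -0.2543, 0.0205], 'p': 0.81}, {'location': [0.5493, 0.1858, 0.1294], 'p': 0.66}, {'location': [0.4524, -0.1108, 0.0206], 'p': 0.58}]
jar_mouth [{'location': [0.5488, 0.1905, 0.1005], 'p': 0.92}, {'location': [0.5494, 0.1843, 0.1285], 'p': 0.57}]
nest_mouth [{'location': [0.5522, 0.1873, 0.0256], 'p': 0.81}]
round_jar [{'location': [0.6751, -0.008, 0.0042], 'p': 0.75}]
gel_tube [{'location': [0.7308, 0.1083, -0.0036], 'p': 0.67}, {'location': [0.5505, 0.1823, 0.044], 'p': 0.57}]
canister [{'location': [0.7381, -0.1302, 0.0009], 'p': 0.68}]
beaker [{'location': [0.7157, 0.2767, -0.0017], 'p': 0.96}, {'location': [0.6751, -0.0098, 0.0042], 'p': 0.56}]
stopper [{'location': [0.3979, 0.0112, -0.0016], 'p': 0.49}]
tray []
ph_meter [{'location': [0.7176, -0.3282, 0.0021], 'p': 0.64}]
```

View pics/s11.png

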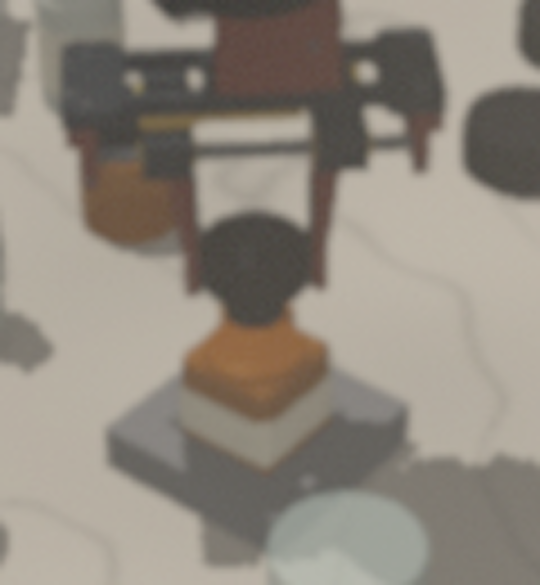

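View pics/w11.png

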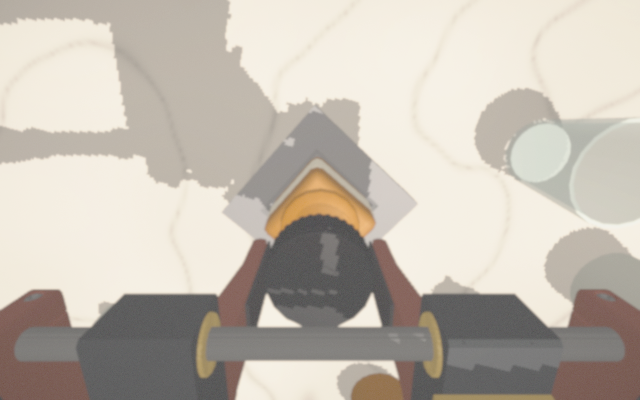

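```bash
python3 - <<'E'
from h import *
print(ctrl.job_done())
E
```

```text
the job is handed in; nothing more can be done
None
```

I set the jar, cap on, into the well, unscrewed the cap and lifted it off. I handed in at about 16.7 s of the 38 s allowed, with the cap still held in the fingers over the mouth.

- **Seating:** lifted by its cap, the jar touched down at 78.4 mm tool height, against 78.7 mm expected. Camera overlays put it within about 1–2 mm and 2° of the well.
- **Unscrewing:** I turned the gripper 62° anticlockwise. The turning torque fell from about 0.15–0.2 N m to near zero and the cap rose about 1.6 mm, so the threads had let go. The pictures show the jar did not turn.
- **Final position:** the cap's lower edge is about 113 mm up, by tool height, and the mouth about 98 mm, by the given sizes, so roughly 15 mm clear. It is within about 1 mm of the jar's axis, judged from the tool position and the well measured earlier. The wrist force is near zero, and the last pictures show the jar seated and the cap level.
- **Other things on the bench:** last sightings of all but the tray agree with the start to within 5 mm. The network missed the tray in the last side picture, so I could not re-measure it; the arm never went near it.
- **Disagreements:** the network's jar and cap points were 3–5 mm off the tool-based values, about its stated accuracy. In the close wrist pictures before the grip, the jar and cap looked about 5% smaller than the listed sizes. I put this down to rounded edges and camera calibration, and the grip closed at 52.9 mm as expected.

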